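# Find the heavy side of the ribbon winder's drum

## Robot

A 7-joint arm with a two-finger parallel gripper is mounted at the origin on a cart in front of the work surface, level with it; the furniture and walls round the work are solid. World frame = base frame: x ahead of the robot, y to its left, z up, the work surface at z = 0. Lengths are in mm, angles in rad, forces in N, time in s.
With the tool pointing down it reaches from about 425 to 950 mm from the base axis. Payload 4.7 kg.
Tool frame: the origin (TCP) lies midway between the tips of the shut fingers; the grasp point (between the pads) lies 19 mm behind it; x points along the fingers, y is the direction in which the jaws open and shut, and the axes are right-handed (so a half turn about x gives the same grasp; the last joint's range is limited). The gripper opens to 87 mm and grips with 3 to 60 N. Pads are 19 mm wide; open, the fingers measure 117 mm over their backs; the gripper's body (75 mm by 190 mm) begins 51 mm behind the grasp point.
Start: joints at [-1.182, 0.469, -0.049, 1.532, 0.024, 1.141, -0.082], TCP at [273.844, 616.975, 222.573] pointing down, gripper open.
Joint ranges: [-2.59, 2.59], [-0.33, 1.99], [-1.39, 1.29], [0.1, 2.45], [-1.04, 4.18], [0.21, 1.99], [-2.66, 2.66]. Speed limits (rad/s): [2.57, 2.57, 3.14, 3.14, 3.14, 3.14, 3.14].

## Interface

Orientations are given as a rotation vector (axis times angle).
In Python, from cell import env gives the robot as it stands.
- The arm moves only by the shell command python3 -m jog 'ROWS' [FORCE]. ROWS is JSON, a list of rows, each an object with "slide": the shift along the tool's x, y, z in mm, a list of three; "turn": the turn, a rotation vector about the tool's x, y, z in degrees, a list of three; "gripper": the closure, from 0 (fully open) to 1 (shut). In form: [{"slide": [dx, dy, dz], "turn": [wx, wy, wz], "gripper": gripper}, ...]. A call has 1 to 8 rows; each row shifts and turns the pose as measured when the row begins, along the tool's axes as they then stand; what a row does not reach is not made up. A row lasts 1/10 s, in which the tool goes at most 50 mm and 8.59 degrees, less where a joint would pass 70% of its speed; a pose out of reach is approached as far as the arm can. A call with a gripper value outside its range is refused whole. The fingers move at their own pace and stop on an object; FORCE is the grip in N (left out, the last holds). Time passes only in rows, so rows that do not move let the fingers close. It gives the time, the measured TCP pose, the force and the opening at its end, in the units of the state.
- env.observe(): the state, without advancing time (a new reading comes with each control period).
- env.read_camera(name): name is "side" or "top" or "wrist"; returns (picture, depth): 420x560x3 uint8, blue, green, red; 420x560 float32, mm along the optical axis (not along the pixel's ray), 0 where there is no reading.
- env.calibration(name): a dict with "K" (3x3 intrinsics, pixels), "position" and "rotation" of the camera in the world; the wrist camera has in their place "tool_from_camera" (4x4, takes a point from camera to tool coordinates, whose origin is the TCP and whose axes are the tool frame's). Camera axes: x right, y up, looking along -z (the intrinsics and any distortion apply to the point x, -y, -z); pixel columns grow to the right and rows downward; lengths in mm; the calibration is good to about 2 mm. A picture is of the moment at which its call begins: read the wrist's pose just before it. calibration takes no time and is no camera call.
- env.finish_job(): hands the job in, once; it reports no verdict.
Trained networks look in the newest picture that a camera, given by its name, has taken for a name from the list of things; names that differ only in an ending like _2 or _b are one class to them, and where a whole thing is asked for, a point or a joint stands for the part that bears it (a point fixed in the world has none). Each returns a list of dicts, best first, with "p" (0 to 1); they miss things now and then, are a little off and sometimes report something else, mostly with a low value. They report only what shows in the picture. A call takes as long as a camera call.
- env.find_in(camera, name): "box" ([left, top, right, bottom] in pixels, round what is visible of it).
- env.regions_of(camera, name): "pixels" (420x560 bool, what is visible of it) and "box" ([left, top, right, bottom] in pixels, round what is visible of it).
The state is a dict: "time": time; "joint_positions": joint angles; "dq": joint speeds; "joint_torque": joint torques, N m; "position": TCP position; "eef_rot": TCP orientation; "ft_force": force on the tool from outside, world axes, zero at the start; "moment": the same for the moment, N m; "opening": finger opening in mm.
Only numpy, scipy, OpenCV 4.12 (cv2) and the standard library are available. Lean on these libraries where they do the work, as an engineer would, in place of code of your own. Each camera call takes 0.05 s, during which the arm holds its last target.

## Task

The wooden drum of the empty hand-cranked ribbon winder is out of balance: a weight is hidden inside it, and nothing outside shows on which side. Take the crank handle, wind the drum right round at least once, either way, to feel where its heavy side is, then bring the heavy side straight down (as near as you can feel it) and finish still gripping the handle, holding the drum still there so that a colleague can fix a counterweight opposite. Leave the packed cakes, the tin and the jar standing around it where they are.

Things in the scene. Friction and masses are not known exactly. Their poses are not given: they have to be found in the camera images.
- winder: ribbon winder, fixed to the table: wooden base board 150x150 mm, a post at its back and a closed wooden drum in front of the post (flanges 160 mm across, 68 mm over both). Origin on the table under the drum. x runs level along the axle, from the crank side to the post; z up; y to the left for someone facing the crank side. Board from x = -87 to +63 mm, front flange's face at x = -51 mm
- drum_front (a point): centre of the drum's front flange, on the axle line, 165 mm above the table, 51 mm in front of the winder's origin. The hidden weight (about 0.7 kg) sits fast in the drum, at an unknown angle to the handle, different every time; apart from it the drum with its handle is in balance. At the start the heavy side is never at the bottom
- drum (a joint): drum angle q in rad, counted over whole turns: 0 with the handle straight above the axle, growing clockwise as seen from the crank side: handle at y = -60 sin q, z = 165 + 60 cos q mm in the winder's frame; stops at +-13. The bearing is stiff: the drum stays where it is left. Turning takes about 5.5 N at the handle, 3.6 to 4.9 N more where the weight is lifted most, as much less where it sinks most
- crank_handle: the handle's dark wooden grip, a round sleeve 24 mm across and 46 mm long that spins freely on a level pin parallel to the axle, 60 mm off it. Origin at its centre, 126 mm in front of the winder's origin (75 mm before the flange); x along the pin to the drum, y and z spin with it. Gripped from above across the pin it can be carried round the full circle, hand upright, without letting go
- ring_pack_0_mid (a point): bystander: ring cake in a clear pack, 90x94x25 mm; centre, half-way up
- ring_pack_1_mid (a point): bystander: ring cake in a clear pack, 90x94x24 mm; centre, half-way up
- butter_bar_0_mid (a point): bystander: wrapped pastry bar, 57x101x25 mm; centre, half-way up
- butter_bar_1_mid (a point): bystander: wrapped pastry bar, 57x101x25 mm; centre, half-way up
- tea_tin_mid (a point): bystander: round tin, 58 mm across and 72 mm high; centre, half-way up
- honey_jar_b_mid (a point): bystander: lidded glass jar of honey, 64 mm across and 97 mm high; centre, half-way up

How it is judged:
By the outcome, as a careful person would: the job done as asked, in the order asked, and still so for the second after the job is handed in, while the arm keeps its last pose, push and grip.
It also fails if it takes over 56 s, if anything falls off the work surface, if the arm or the gripper's body presses on something with over 40 N, if the wrist force passes 120 N, or if a joint passes its speed limit or range.

## Working session

There is one attempt and no reset: what is moved stays moved. The work goes in short steps, Python scripts to look and compute and a shell command to move; the robot and the scene stay as the last step left them, time stands still between calls to the robot, and variables do not carry over. Pictures are saved under pics/ and viewed, and the job is handed in when it is done.

```bash
ls; mkdir -p pics; python3 - <<'E'
from cell import env
import cv2
s=env.observe()
for k,v in s.items(): print(k,v)
for c in ["side","top","wrist"]:
    im,d=env.read_camera(c); cv2.imwrite(f"pics/{c}0.png",im)
    print(c,env.calibration(c))
    for n in ["winder","crank_handle"]:
        print(n,[(r["p"],r["box"]) for r in env.find_in(c,n)][:3])
E
```

```text
pics
time 0.0
joint_positions [-1.18193698  0.46942593 -0.04860305  1.53368902  0.02410385  1.14098198
 -0.082324  ]
dq [ 1.60488704e-04 -7.10329620e-04 -1.48336004e-03  4.09784331e-05
  2.11580889e-04 -2.90516897e-03 -1.06211154e-03]
joint_torque [-4.60800475e-04 -5.07961357e+01 -8.07608734e-02 -2.36163640e+01
 -6.12340006e-02  3.78459378e-02  1.95760222e-04]
position [273.60232223 616.41272548 221.51198594]
eef_rot [ 0.32618385  1.54617741 -0.32917051]
ft_force [-0.42644444 -0.31762152  1.28435149]
moment [-0.02560313 -0.02234405 -0.02131358]
opening 87.09382771719109
side {'K': array([[458.41773757,   0.        , 264.34669274],
       [  0.        , 458.41773757, 212.60953395],
       [  0.        ,   0.        ,   1.        ]]), 'position': array([  352.45884058, -1141.39316506,   724.52165188]), 'rotation': array([ 1.08731718, -0.107518  , -0.12483271])}
winder [(0.85, [236.5, 185.0, 322.4, 280.7])]
crank_handle [(0.6, [240.2, 188.7, 259.7, 202.5])]
top {'K': array([[379.82214849,   0.        , 277.81405003],
       [  0.        , 379.82214849, 215.14539913],
       [  0.        ,   0.        ,   1.        ]]), 'position': array([ 310.68430923,  -59.47589308, 1186.23976178]), 'rotation': array([ 0.17135486, -0.15563067, -1.44178718])}
winder [(0.8, [272.4, 165.6, 327.6, 238.5])]
crank_handle [(0.64, [289.5, 220.1, 302.7, 237.1])]
wrist {'K': array([[335.3511898 ,   0.        , 279.74923905],
       [  0.        , 335.3511898 , 210.78965796],
       [  0.        ,   0.        ,   1.        ]]), 'tool_from_camera': array([[ 6.85628988e-04,  2.78175259e-01, -9.60530091e-01,
        -1.62379099e+02],
       [ 9.99999609e-01, -7.28011495e-04,  5.02965955e-04,
         7.26786133e-01],
       [-5.59364263e-04, -9.60530060e-01, -2.78175649e-01,
        -7.57982827e+01],
       [ 0.00000000e+00,  0.00000000e+00,  0.00000000e+00,
         1.00000000e+00]])}
winder []
crank_handle []
```

View pics/side0.png

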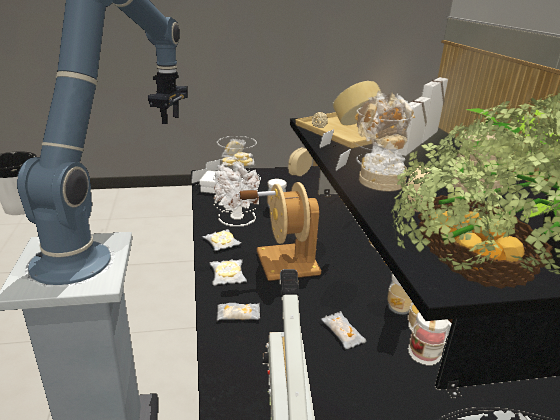

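View pics/top0.png

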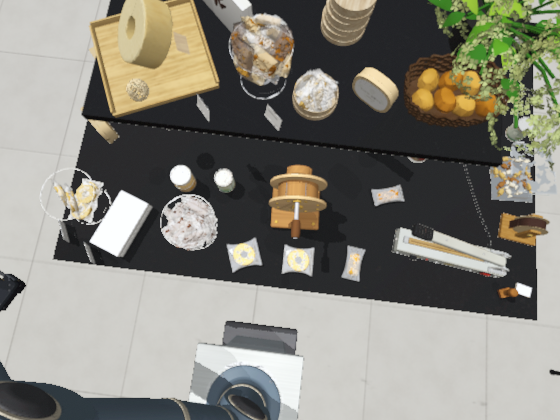

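```bash
cat > h.py <<'E'
from cell import env
import numpy as np,cv2
from scipy.spatial.transform import Rotation as R
def pts(cam,d,mask):
    c=env.calibration(cam);K=c["K"]
    v,u=np.nonzero(mask&(d>0)); z=d[v,u]
    P=np.c_[(u-K[0,2])/K[0,0]*z,-(v-K[1,2])/K[1,1]*z,-z]
    if "position" in c: return R.from_rotvec(c["rotation"]).apply(P)+c["position"]
    s=env.observe(); T=c["tool_from_camera"]
    P=P@T[:3,:3].T+T[:3,3]
    return R.from_rotvec(s["eef_rot"]).apply(P)+s["position"]
E
python3 - <<'E'
from h import *
print(R.from_rotvec(env.observe()["eef_rot"]).as_matrix().round(3))
for c in ["side","top"]:
    im,d=env.read_camera(c)
    for n in ["winder","crank_handle","ring_pack_0_mid","butter_bar_0_mid","tea_tin_mid","honey_jar_b_mid","drum_front"]:
        for r in env.regions_of(c,n)[:3]:
            P=pts(c,d,r["pixels"])
            if len(P)<3: continue
            print(c,n,r["p"],r["box"],len(P),np.median(P,0).round(0),np.percentile(P,3,axis=0).round(0),np.percentile(P,97,axis=0).round(0))
E
```

```text
[[-0.     0.406  0.914]
 [-0.     0.914 -0.406]
 [-1.    -0.    -0.   ]]
side winder 0.61 [239.3, 184.1, 325.4, 280.3] 4312 [ 603. -111.  129.] [ 502. -159.   13.] [669. -22. 234.]
side crank_handle 0.6 [240.1, 190.7, 259.1, 203.5] 151 [489. -93. 228.] [468. -99. 215.] [510. -82. 235.]
side ring_pack_0_mid 0.93 [205.2, 228.1, 239.5, 248.4] 444 [426.  44.  16.] [385.  12.  -2.] [468. 109.  22.]
side honey_jar_b_mid 0.67 [270.5, 181.9, 284.1, 207.5] 150 [630. 266.  94.] [603. 247.  18.] [661. 298.  98.]
side honey_jar_b_mid 0.28 [210.3, 260.0, 244.6, 284.3] 661 [ 431. -128.   15.] [ 393. -156.    3.] [469. -66.  22.]
side drum_front 0.76 [236.4, 178.2, 322.7, 280.1] 4237 [ 601. -111.  132.] [ 502. -158.   16.] [668. -25. 233.]
side drum_front 0.31 [212.4, 258.8, 244.6, 282.5] 622 [ 431. -127.   15.] [ 395. -154.    4.] [469. -67.  22.]
top winder 0.86 [271.7, 163.0, 326.7, 239.2] 3052 [568. -80. 196.] [ 488. -153.   16.] [659. -11. 242.]
top crank_handle 0.62 [289.1, 219.8, 303.1, 240.5] 158 [485. -85. 234.] [464. -96. 226.] [507. -74. 238.]
top ring_pack_0_mid 0.91 [226.4, 241.0, 262.3, 273.9] 819 [424.  56.  16.] [382.  10.   1.] [470. 104.  24.]
top butter_bar_0_mid 0.92 [341.8, 245.4, 365.1, 279.5] 495 [ 439. -277.   17.] [ 394. -302.    6.] [ 487. -254.   24.]
top tea_tin_mid 0.62 [214.3, 169.6, 237.4, 193.3] 382 [639. 146.  67.] [618. 122.   2.] [672. 175.  73.]
top honey_jar_b_mid 0.71 [172.3, 167.7, 194.9, 190.2] 504 [623. 267.  95.] [599. 243.  29.] [655. 298. 100.]
top drum_front 0.68 [268.7, 165.5, 331.4, 243.5] 3120 [569. -80. 194.] [ 488. -154.    1.] [661. -11. 242.]
top drum_front 0.61 [373.0, 182.0, 405.9, 210.4] 476 [ 669. -369.   16.] [ 641. -419.    1.] [ 702. -326.   24.]
```

```bash
cat > fit.py <<'E'
from h import *
from scipy.optimize import least_squares
def sdfcyl(p,x0,x1,cy,cz,r):
    a=np.hypot(p[:,1]-cy,p[:,2]-cz)-r; b=np.maximum(x0-p[:,0],p[:,0]-x1)
    return np.minimum(np.maximum(a,b),0)+np.hypot(np.maximum(a,0),np.maximum(b,0))
def res(t,P):
    x,y,yaw,q=t; c,s=np.cos(yaw),np.sin(yaw)
    D=P[:,:2]-[x,y]; p=np.c_[D@[c,s],D@[-s,c],P[:,2]]
    hy,hz=-60*np.sin(q),165+60*np.cos(q)
    ds=[sdfcyl(p,-51,-43,0,165,80),sdfcyl(p,9,17,0,165,80),sdfcyl(p,-149,-103,hy,hz,12)]
    return np.clip(np.abs(np.min(np.abs(ds),0)),0,12)
if __name__=="__main__":
  A=[]
  for c in ["side","top"]:
    im,d=env.read_camera(c)
    for n in ["winder","crank_handle"]:
        r=env.regions_of(c,n)[0]; P=pts(c,d,r["pixels"]); P=P[P[:,2]>60]
        if n=="crank_handle": P=np.repeat(P,3,0)
        A.append(P)
  for nm,P in [("all",np.vstack(A)),("side",np.vstack(A[:2])),("top",np.vstack(A[2:]))]:
    b=min((least_squares(res,[613,-86,y,q],args=(P,),diff_step=1e-3,x_scale=[5,5,.05,.1]) for y in (-.3,-.15,0,.15,.3) for q in (-.3,0,.3)),key=lambda r:r.cost)
    x,y,w,q=b.x; hy=-60*np.sin(q)
    print(nm,b.x.round(3),b.cost/len(P),"handle",x-126*np.cos(w)-hy*np.sin(w),y-126*np.sin(w)+hy*np.cos(w),165+60*np.cos(q))
E
python3 fit.py
```

```text
all [ 6.05254e+02 -8.27520e+01  7.70000e-02 -1.24000e-01] 25.183687929741883 handle 479.0556822955272 -85.0212924124181 224.5385103259701
side [ 6.06378e+02 -8.57290e+01  7.60000e-02 -1.80000e-01] 29.12481369357456 handle 479.92371973723425 -84.59318964785349 224.02538275453082
top [ 6.04077e+02 -8.17850e+01  6.30000e-02 -7.00000e-02] 20.543197700002146 handle 478.0640889103706 -85.5282841250669 224.85499711062687
```

```bash
python3 -m jog '[{"slide":[-45,0,0],"turn":[-8,0,0],"gripper":0},{"slide":[-45,0,20],"turn":[-8,0,0],"gripper":0},{"slide":[-10,-20,40],"turn":[-8,0,0],"gripper":0},{"slide":[0,-30,30],"turn":[0,0,0],"gripper":0}]'
```

```text
time: 1.95
position: [354.6, 561.0, 324.1]
eef_rot: [-0.027, 1.575, 0.025]
ft_force: [1.2, -0.4, -0.7]
opening: 87.0
```

```bash
python3 -m jog '[{"slide":[0,-45,12],"turn":[0,0,0],"gripper":0},{"slide":[0,-45,12],"turn":[0,0,0],"gripper":0},{"slide":[0,-45,10],"turn":[0,0,0],"gripper":0},{"slide":[0,-45,10],"turn":[0,0,0],"gripper":0},{"slide":[0,-48,10],"turn":[0,0,0],"gripper":0},{"slide":[0,-48,10],"turn":[0,0,0],"gripper":0},{"slide":[0,-48,8],"turn":[0,0,0],"gripper":0},{"slide":[0,-48,5],"turn":[0,0,0],"gripper":0}]'; python3 -m jog '[{"slide":[0,-48,8],"turn":[0,0,0],"gripper":0},{"slide":[0,-48,5],"turn":[0,0,0],"gripper":0},{"slide":[0,-48,5],"turn":[0,0,0],"gripper":0},{"slide":[0,-48,5],"turn":[0,0,0],"gripper":0}]'
```

```text
time: 2.75
position: [449.0, 181.5, 324.7]
eef_rot: [-0.022, 1.569, 0.028]
ft_force: [0.7, -0.1, -0.3]
opening: 86.8
time: 3.15
position: [477.6, -16.2, 325.5]
eef_rot: [-0.021, 1.565, 0.03]
ft_force: [1.1, 0.5, 0.4]
opening: 87.0
```

```bash
python3 -m jog '[{"slide":[0,-35,0],"turn":[-4,0,0],"gripper":0},{"slide":[0,-32,0],"turn":[0,0,0],"gripper":0},{"slide":[0,0,0],"turn":[0,0,0],"gripper":0}]'; python3 - <<'E'
from h import *
s=env.observe();print(s["time"],s["position"],R.from_rotvec(s["eef_rot"]).as_matrix().round(3),s["joint_positions"].round(2))
im,d=env.read_camera("wrist"); cv2.imwrite("pics/wrist1.png",im)
for n in ["crank_handle","winder"]:
    for r in env.regions_of("wrist",n)[:3]:
        P=pts("wrist",d,r["pixels"]);print(n,r["p"],r["box"],np.median(P,0).round(0),np.percentile(P,3,axis=0).round(0),np.percentile(P,97,axis=0).round(0))
E
```

```text
time: 3.45
position: [481.2, -94.4, 326.4]
eef_rot: [-0.069, 1.561, 0.074]
ft_force: [-0.6, 0.3, 0.8]
opening: 87.0
3.45 [481.15583928 -94.35002518 326.35043053] [[ 0.009 -0.091  0.996]
 [ 0.003  0.996  0.091]
 [-1.     0.002  0.009]] [-0.21  0.07  0.34  1.83 -0.03  1.24  1.8 ]
crank_handle 0.76 [274.5, 190.3, 306.4, 252.2] [486. -81. 234.] [466. -91. 226.] [509. -69. 237.]
crank_handle 0.17 [203.9, 184.1, 357.3, 363.3] [566. -84. 184.] [ 472. -148.   20.] [627.  -7. 236.]
winder 0.8 [202.5, 188.1, 358.4, 364.1] [566. -83. 183.] [ 474. -146.   20.] [627.  -5. 236.]
winder 0.41 [238.1, 93.6, 306.7, 166.9] [ 429. -104.   17.] [ 393. -148.    4.] [469. -59.  22.]
```

View pics/wrist1.png

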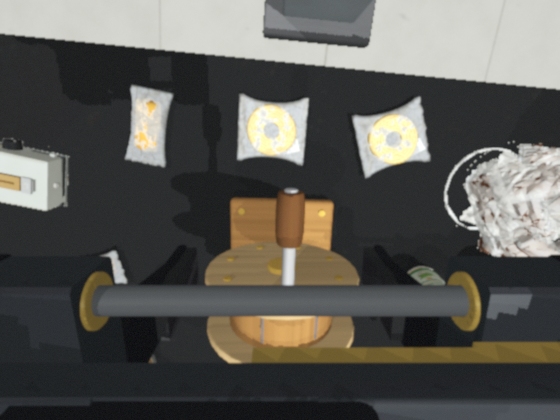

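```bash
python3 -m jog '[{"slide":[30,13,3],"turn":[1.5,0,0],"gripper":0},{"slide":[45,0,2],"turn":[0,0,0],"gripper":0},{"slide":[38,0,0],"turn":[0,0,0],"gripper":0.2},{"slide":[6,0,0],"turn":[0,0,0],"gripper":0.3}]' 40; python3 - <<'E'
from h import *
s=env.observe();print(s["time"],s["position"],R.from_rotvec(s["eef_rot"]).as_matrix().round(3))
im,d=env.read_camera("wrist"); cv2.imwrite("pics/wrist2.png",im)
im,d=env.read_camera("side"); cv2.imwrite("pics/side2.png",cv2.resize(im[150:300,180:380],None,fx=3,fy=3))
E
```

```text
time: 4.0
position: [489.4, -65.8, 206.5]
eef_rot: [-0.06, 1.553, 0.074]
ft_force: [-0.4, 0.6, -0.6]
opening: 77.9
4.0 [489.43942132 -65.83319139 206.49797267] [[ 0.016 -0.086  0.996]
 [ 0.009  0.996  0.086]
 [-1.     0.008  0.017]]
```

View pics/wrist2.png

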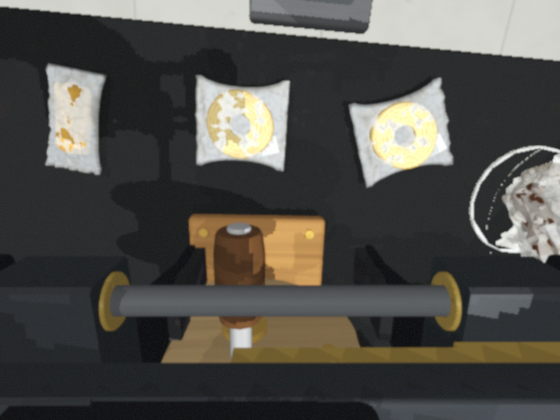

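View pics/side2.png

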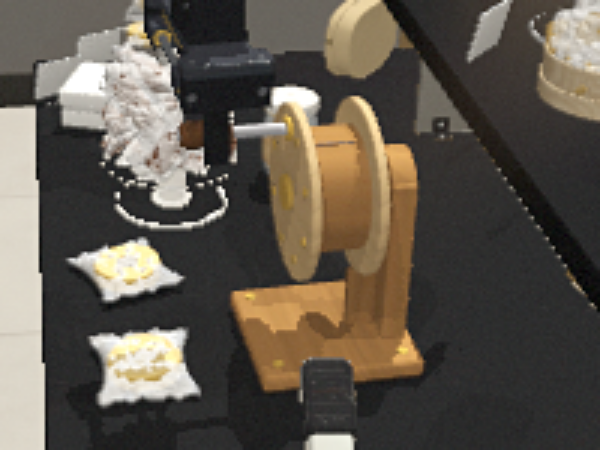

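```bash
python3 -m jog '[{"slide":[0,-16,0],"turn":[0,0,0],"gripper":0.3},{"slide":[0,0,0],"turn":[0,0,0],"gripper":0.3}]' 40; python3 - <<'E'
from h import *
s=env.observe();print(s["time"],s["position"],s["ft_force"])
im,d=env.read_camera("wrist"); cv2.imwrite("pics/wrist3.png",im)
for r in env.regions_of("wrist","crank_handle")[:2]:
        P=pts("wrist",d,r["pixels"]);print(r["p"],r["box"],np.median(P,0).round(0),np.percentile(P,3,axis=0).round(0),np.percentile(P,97,axis=0).round(0))
E
```

```text
time: 4.3
position: [495.8, -81.9, 213.5]
eef_rot: [-0.062, 1.541, 0.075]
ft_force: [0.2, -0.6, 0.4]
opening: 62.4
4.3 [495.84868881 -81.85456677 213.46730778] [ 0.22325436 -0.64389548  0.41385439]
0.78 [247.1, 213.6, 301.5, 288.0] [479. -84. 235.] [466. -94. 226.] [496. -73. 237.]
```

View pics/wrist3.png

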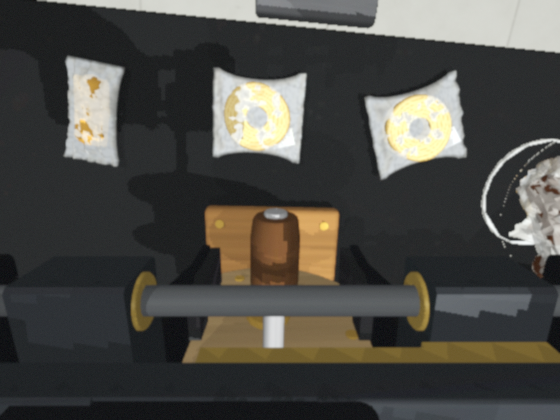

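```bash
python3 -m jog '[{"slide":[7,-2,-8],"turn":[0,1.5,0],"gripper":0.4},{"slide":[0,0,0],"turn":[0,0,0],"gripper":0.5}]' 40;  python3 -m jog '[{"slide":[0,0,0],"turn":[0,0,0],"gripper":0.7}]'
```

```text
time: 4.6
position: [488.6, -81.3, 207.3]
eef_rot: [-0.065, 1.566, 0.079]
ft_force: [-0.4, -0.0, 0.0]
opening: 51.9
time: 4.7
position: [488.7, -81.0, 207.5]
eef_rot: [-0.065, 1.566, 0.08]
ft_force: [-0.4, -0.1, -0.3]
opening: 44.6
```

```bash
python3 -m jog '[{"slide":[1,-3,0],"turn":[0,0,0],"gripper":1},{"slide":[0,0,0],"turn":[0,0,0],"gripper":1},{"slide":[0,0,0],"turn":[0,0,0],"gripper":1},{"slide":[0,0,0],"turn":[0,0,0],"gripper":1},{"slide":[0,0,0],"turn":[0,0,0],"gripper":1},{"slide":[0,0,0],"turn":[0,0,0],"gripper":1}]' 40; python3 - <<'E'
from h import *
s=env.observe();print(s["time"],s["position"],s["ft_force"],s["moment"],s["joint_positions"].round(2))
im,d=env.read_camera("side"); cv2.imwrite("pics/side3.png",cv2.resize(im[150:300,180:380],None,fx=3,fy=3))
E
```

```text
time: 5.3
position: [489.1, -84.5, 206.5]
eef_rot: [-0.064, 1.566, 0.078]
ft_force: [0.4, -0.4, -0.0]
opening: 22.7
5.3 [489.11697326 -84.49586383 206.51342439] [ 0.40673222 -0.40599211 -0.02846312] [-0.06787414  0.05464491 -0.10995399] [-0.19  0.19  0.33  1.98 -0.09  0.97  1.84]
```

View pics/side3.png

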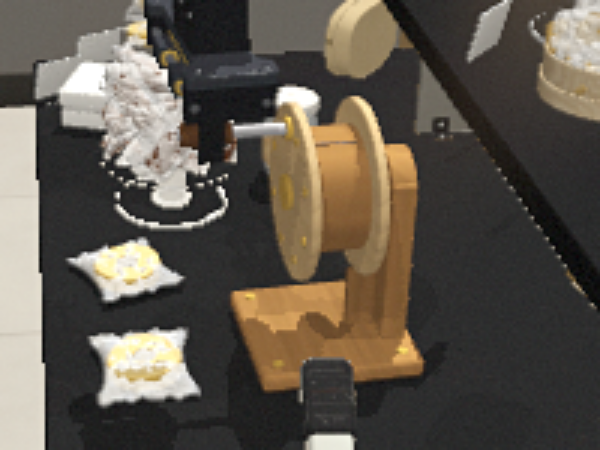

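```bash
cat > st.py <<'E'
from h import *
import sys,json,os
cfg=json.load(open("cfg.json")) if os.path.exists("cfg.json") else dict(x=489,y=-91.5,z=146.5,yaw=.075)
step,n=float(sys.argv[1]),int(sys.argv[2])
s=env.observe(); w=cfg["yaw"]; ex=np.array([np.cos(w),np.sin(w),0]); ey=np.array([-np.sin(w),np.cos(w),0]); ez=np.array([0,0,1.])
c=np.array([cfg["x"],cfg["y"],cfg["z"]])
p=s["position"]; d=p-c; q=np.arctan2(-d@ey,d[2]); r=np.hypot(d@ey,d[2])
f=s["ft_force"]; t=-np.cos(q)*ey-np.sin(q)*ez; rad=-np.sin(q)*ey+np.cos(q)*ez
open("log.jsonl","a").write(json.dumps(dict(t=s["time"],p=list(p),f=list(f),m=list(s["moment"]),step=step,rot=list(s["eef_rot"]),dq=list(s["dq"])))+"\n")
Rt=R.from_rotvec(s["eef_rot"]); Rd=R.from_matrix(np.c_[-ez,ey,ex])
tv=(Rt.inv()*Rd).as_rotvec(degrees=True)
print("t%.2f q=%.3f r=%.1f along=%.1f  f_tan=%.2f f_rad=%.2f f_ax=%.2f turn_err"%(s["time"],q,r,d@ex,f@t,f@rad,f@ex),tv.round(1), "open%.1f"%s["opening"])
prev=p
for i in range(n):
    a=q+step*(i+1); tgt=c+60*(-np.sin(a)*ey+np.cos(a)*ez)
    if i==0: print("  row",Rt.inv().apply(tgt-prev).round(1))
    else: print("  row",Rd.inv().apply(tgt-prev).round(1))
    prev=tgt
E
python3 st.py .15 3
```

```text
t5.35 q=-0.116 r=60.4 along=0.6  f_tan=0.79 f_rad=-0.23 f_ax=0.31 turn_err [ 0.9  0.2 -0.5] open22.8
  row [-0.  -9.  -0.8]
  row [ 1.  -8.9  0. ]
  row [ 2.3 -8.7 -0. ]
```

```bash
python3 -m jog '[{"slide":[0,-9,0],"turn":[0,0,0],"gripper":1},{"slide":[1,-9,0],"turn":[0,0,0],"gripper":1},{"slide":[2,-9,0],"turn":[0,0,0],"gripper":1}]'; python3 st.py .15 3
```

```text
time: 5.65
position: [490.3, -104.5, 204.5]
eef_rot: [-0.059, 1.57, 0.092]
ft_force: [-2.8, 3.6, 4.9]
opening: 23.0
t5.65 q=0.222 r=59.4 along=0.4  f_tan=-4.76 f_rad=3.97 f_ax=-2.55 turn_err [ 1.2  0.  -1.2] open23.0
  row [ 1.9 -8.8 -0.5]
  row [ 3.9 -8.1  0. ]
  row [ 5.1 -7.4 -0. ]
```

```bash
python3 -m jog '[{"slide":[2,-9,0],"turn":[0.5,0,-0.5],"gripper":1},{"slide":[4,-8,0],"turn":[0,0,0],"gripper":1}]'; python3 st.py .15 3
```

```text
time: 5.85
position: [491.3, -119.4, 198.2]
eef_rot: [-0.058, 1.572, 0.082]
ft_force: [-2.3, 1.4, 4.1]
opening: 22.9
t5.85 q=0.497 r=58.8 along=0.2  f_tan=-3.37 f_rad=2.85 f_ax=-2.17 turn_err [ 0.8 -0.1 -0.9] open22.9
  row [ 3.7 -8.2 -0.3]
  row [ 5.9 -6.8 -0. ]
  row [ 6.9 -5.8  0. ]
```

```bash
python3 -m jog '[{"slide":[4,-8,0],"turn":[0.5,0,-0.5],"gripper":1},{"slide":[6,-7,0],"turn":[0,0,0],"gripper":1}]'; python3 st.py .15 3
```

```text
time: 6.05
position: [492.1, -133.5, 186.8]
eef_rot: [-0.057, 1.573, 0.071]
ft_force: [-1.8, 3.9, 0.8]
opening: 23.2
t6.05 q=0.807 r=58.3 along=-0.0  f_tan=-3.33 f_rad=-2.33 f_ax=-1.46 turn_err [ 0.4 -0.2 -0.5] open23.2
  row [ 5.7 -7.  -0. ]
  row [ 7.7 -4.6 -0. ]
  row [ 8.3 -3.4  0. ]
```

```bash
python3 -m jog '[{"slide":[6,-7,0],"turn":[0,0,0],"gripper":1},{"slide":[8,-5,0],"turn":[0,0,0],"gripper":1}]'; python3 st.py .15 3
```

```text
time: 6.25
position: [492.8, -143.8, 170.7]
eef_rot: [-0.056, 1.574, 0.074]
ft_force: [-0.5, 3.2, 1.8]
opening: 22.9
t6.25 q=1.139 r=57.8 along=-0.1  f_tan=-3.00 f_rad=-2.14 f_ax=-0.25 turn_err [ 0.5 -0.2 -0.7] open22.9
  row [ 7.4 -5.3  0.1]
  row [ 8.8 -1.8 -0. ]
  row [ 9.  -0.5 -0. ]
```

```bash
python3 -m jog '[{"slide":[8,-4,0],"turn":[0,0,0],"gripper":1},{"slide":[8,-3,0],"turn":[0,0,0],"gripper":1}]'; python3 st.py .15 3
```

```text
time: 6.45
position: [493.1, -148.6, 152.4]
eef_rot: [-0.053, 1.576, 0.078]
ft_force: [-0.3, 8.9, 0.7]
opening: 22.9
t6.45 q=1.468 r=57.6 along=-0.2  f_tan=-1.64 f_rad=-8.75 f_ax=0.35 turn_err [ 0.5 -0.3 -0.9] open22.9
  row [ 8.7 -2.8  0.2]
  row [8.9 1.1 0. ]
  row [8.7 2.4 0. ]
```

```bash
echo '{"x":489.2,"y":-89.3,"z":146.5,"yaw":0.07}'>cfg.json; python3 -m jog '[{"slide":[9,0,0],"turn":[0,0,0],"gripper":1},{"slide":[9,1,0],"turn":[0,0,-0.5],"gripper":1}]'; python3 st.py .15 3
```

```text
time: 6.65
position: [493.0, -147.3, 132.8]
eef_rot: [-0.06, 1.576, 0.071]
ft_force: [-1.1, 6.6, 3.3]
opening: 22.9
t6.65 q=1.801 r=59.7 along=-0.2  f_tan=-1.72 f_rad=-7.29 f_ax=-0.65 turn_err [ 0.8 -0.3 -0.4] open22.9
  row [8.6 2.4 0.3]
  row [ 8.1  4.  -0. ]
  row [7.4 5.1 0. ]
```

```bash
python3 -m jog '[{"slide":[9,2,0],"turn":[0,0,0],"gripper":1},{"slide":[8,4,0],"turn":[0,0,-0.5],"gripper":1}]'; python3 st.py .15 3
```

```text
time: 6.85
position: [492.6, -140.0, 114.7]
eef_rot: [-0.066, 1.576, 0.066]
ft_force: [-1.4, 5.3, 6.2]
opening: 23.1
t6.85 q=2.130 r=59.9 along=-0.2  f_tan=-2.45 f_rad=-7.83 f_ax=-1.01 turn_err [ 0.8 -0.4 -0. ] open23.1
  row [7.3 5.2 0.3]
  row [ 6.4  6.3 -0. ]
  row [5.3 7.2 0. ]
```

```bash
python3 -m jog '[{"slide":[7,5.5,0],"turn":[0,0,0],"gripper":1},{"slide":[6,7,0],"turn":[0.5,0,0],"gripper":1}]'; python3 st.py .15 3
```

```text
time: 7.05
position: [491.8, -128.4, 101.2]
eef_rot: [-0.061, 1.575, 0.057]
ft_force: [-1.9, 3.0, 7.5]
opening: 22.8
t7.05 q=2.428 r=59.9 along=-0.1  f_tan=-2.51 f_rad=-7.69 f_ax=-1.67 turn_err [ 0.3 -0.3  0.1] open22.8
  row [5.4 7.2 0.2]
  row [4.2 7.9 0. ]
  row [ 3.   8.5 -0. ]
```

```bash
python3 -m jog '[{"slide":[5,7.5,0],"turn":[0,0,0],"gripper":1},{"slide":[4,8.5,0],"turn":[0.5,0,0],"gripper":1}]'; python3 st.py .15 3
```

```text
time: 7.25
position: [491.0, -115.1, 92.4]
eef_rot: [-0.058, 1.574, 0.047]
ft_force: [-3.1, 0.6, 8.9]
opening: 22.8
t7.25 q=2.697 r=60.0 along=0.0  f_tan=-3.14 f_rad=-8.40 f_ax=-3.06 turn_err [-0.2 -0.2  0.4] open22.8
  row [ 3.2  8.4 -0.1]
  row [2.  8.8 0. ]
  row [0.6 9.  0. ]
```

```bash
python3 -m jog '[{"slide":[2.5,9,0],"turn":[0,0,0.5],"gripper":1},{"slide":[1,9,0],"turn":[0,0,0],"gripper":1}]'; python3 st.py .15 3
```

```text
time: 7.45
position: [490.1, -102.2, 88.2]
eef_rot: [-0.058, 1.572, 0.047]
ft_force: [1.0, -5.4, -5.9]
opening: 22.6
t7.45 q=2.924 r=59.7 along=0.0  f_tan=-4.07 f_rad=6.94 f_ax=0.62 turn_err [-0.2 -0.1  0.4] open22.6
  row [ 1.5  8.8 -0.1]
  row [-0.1  9.  -0. ]
  row [-1.4  8.9  0. ]
```

```bash
python3 -m jog '[{"slide":[0,9,0],"turn":[0,0,0.5],"gripper":1},{"slide":[-2,9,0],"turn":[0,0,0],"gripper":1}]'; python3 st.py .15 3
```

```text
time: 7.65
position: [489.2, -89.5, 87.2]
eef_rot: [-0.058, 1.57, 0.045]
ft_force: [6.7, -4.7, -25.4]
opening: 22.7
t7.65 q=3.138 r=59.3 along=-0.0  f_tan=-5.07 f_rad=25.40 f_ax=6.40 turn_err [-0.3  0.   0.5] open22.7
  row [ 0.  9. -0.]
  row [-2.   8.8 -0. ]
  row [-3.3  8.4 -0. ]
```

```bash
python3 -m jog '[{"slide":[0,9,0],"turn":[0,0,0.5],"gripper":1},{"slide":[-1.5,9,0],"turn":[0,0,0],"gripper":1}]'; python3 st.py .15 3
```

```text
time: 7.85
position: [488.7, -77.4, 87.8]
eef_rot: [-0.057, 1.568, 0.043]
ft_force: [-1.5, -6.3, 1.8]
opening: 22.7
t7.85 q=-2.941 r=59.9 along=0.3  f_tan=-5.69 f_rad=-3.03 f_ax=-1.93 turn_err [-0.3  0.1  0.5] open22.7
  row [-2.4  8.6 -0.4]
  row [-3.7  8.2 -0. ]
  row [-4.9  7.5 -0. ]
```

```bash
python3 -m jog '[{"slide":[-2.5,8.5,0],"turn":[0,0,0],"gripper":1},{"slide":[-4,8,0],"turn":[0,0,0],"gripper":1}]'; python3 st.py .15 3
```

```text
time: 8.05
position: [487.8, -64.4, 92.3]
eef_rot: [-0.062, 1.567, 0.037]
ft_force: [2.8, -2.4, -10.6]
opening: 22.6
t8.05 q=-2.710 r=59.6 along=0.3  f_tan=-6.79 f_rad=8.53 f_ax=2.59 turn_err [-0.4  0.2  0.9] open22.6
  row [-4.1  8.  -0.4]
  row [-5.5  7.1 -0. ]
  row [-6.5  6.2  0. ]
```

```bash
python3 -m jog '[{"slide":[-4,8.5,0],"turn":[0,0,0.5],"gripper":1},{"slide":[-5,7.5,0],"turn":[0,0,0.5],"gripper":1}]'; python3 st.py .15 3
```

```text
time: 8.25
position: [486.9, -50.4, 100.9]
eef_rot: [-0.052, 1.567, 0.048]
ft_force: [0.3, -6.3, -4.7]
opening: 22.7
t8.25 q=-2.436 r=60.0 along=0.5  f_tan=-7.89 f_rad=-0.50 f_ax=-0.18 turn_err [-0.4  0.2  0.2] open22.7
  row [-6.3  6.4 -0.5]
  row [-7.2  5.4  0. ]
  row [-7.9  4.2 -0. ]
```

```bash
python3 -m jog '[{"slide":[-6,7,0],"turn":[0,0,0.5],"gripper":1},{"slide":[-7,6,0],"turn":[0,0,0],"gripper":1}]'; python3 st.py .15 3
```

```text
time: 8.45
position: [486.2, -39.0, 113.7]
eef_rot: [-0.048, 1.566, 0.052]
ft_force: [2.0, -5.3, -6.4]
opening: 22.8
t8.45 q=-2.147 r=60.2 along=0.5  f_tan=-8.27 f_rad=-1.04 f_ax=1.60 turn_err [-0.4  0.2 -0.1] open22.8
  row [-8.   4.2 -0.5]
  row [-8.4  3.1 -0. ]
  row [-8.8  1.8 -0. ]
```

```bash
python3 -m jog '[{"slide":[-8,4,0],"turn":[0,0,0],"gripper":1},{"slide":[-9,2.5,0],"turn":[0,0,0],"gripper":1}]'; python3 st.py .15 3
```

```text
time: 8.65
position: [485.7, -31.3, 130.9]
eef_rot: [-0.049, 1.566, 0.053]
ft_force: [2.3, -2.0, -7.7]
opening: 23.0
t8.65 q=-1.833 r=60.2 along=0.5  f_tan=-8.01 f_rad=-0.05 f_ax=2.12 turn_err [-0.3  0.2 -0.1] open23.0
  row [-8.9  1.5 -0.5]
  row [-9.   0.3 -0. ]
  row [-8.9 -1.   0. ]
```

```bash
python3 -m jog '[{"slide":[-9,1,0],"turn":[0,0,0],"gripper":1},{"slide":[-9,0,0],"turn":[0,0,0],"gripper":1}]'; python3 st.py .15 3
```

```text
time: 8.85
position: [485.5, -29.1, 150.0]
eef_rot: [-0.051, 1.566, 0.054]
ft_force: [3.7, -3.6, -9.4]
opening: 22.6
t8.85 q=-1.513 r=60.4 along=0.5  f_tan=-9.14 f_rad=-4.41 f_ax=3.40 turn_err [-0.2  0.2 -0.1] open22.6
  row [-8.9 -1.5 -0.5]
  row [-8.6 -2.5  0. ]
  row [-8.2 -3.8 -0. ]
```

```bash
python3 -m jog '[{"slide":[-9,-2,0],"turn":[0,0,0],"gripper":1},{"slide":[-9,-3,0],"turn":[0,0,0],"gripper":1}]'; python3 st.py .15 3
```

```text
time: 9.05
position: [485.8, -33.5, 169.4]
eef_rot: [-0.051, 1.566, 0.056]
ft_force: [4.2, -2.7, -11.3]
opening: 22.8
t9.05 q=-1.182 r=60.5 along=0.5  f_tan=-9.33 f_rad=-7.09 f_ax=3.96 turn_err [-0.1  0.3 -0.2] open22.8
  row [-7.9 -4.4 -0.5]
  row [-7.3 -5.2 -0. ]
  row [-6.5 -6.2  0. ]
```

```bash
python3 -m jog '[{"slide":[-7.5,-5,0],"turn":[0,0,0],"gripper":1},{"slide":[-6.5,-6.5,0],"turn":[0,0,0],"gripper":1}]'; python3 st.py .15 3
```

```text
time: 9.25
position: [486.4, -42.8, 185.0]
eef_rot: [-0.048, 1.566, 0.06]
ft_force: [2.8, 4.7, -8.9]
opening: 23.3
t9.25 q=-0.880 r=60.4 along=0.5  f_tan=-9.75 f_rad=-2.17 f_ax=3.12 turn_err [-0.1  0.3 -0.4] open23.3
  row [-6.3 -6.5 -0.4]
  row [-5.5 -7.1 -0. ]
  row [-4.4 -7.9  0. ]
```

```bash
python3 -m jog '[{"slide":[-5,-7.5,0],"turn":[0,0,0],"gripper":1},{"slide":[-4,-8,0],"turn":[0,0,0],"gripper":1}]'; python3 st.py .15 3
```

```text
time: 9.45
position: [487.2, -54.2, 195.7]
eef_rot: [-0.044, 1.566, 0.068]
ft_force: [1.8, 6.2, -6.4]
opening: 22.9
t9.45 q=-0.621 r=60.5 along=0.4  f_tan=-8.66 f_rad=-1.67 f_ax=2.20 turn_err [ 0.1  0.2 -0.9] open22.9
  row [-4.4 -7.9 -0.4]
  row [-3.5 -8.3  0. ]
  row [-2.2 -8.7 -0. ]
```

```bash
python3 -m jog '[{"slide":[-2.5,-8.5,0],"turn":[0,0,0],"gripper":1},{"slide":[-1,-9,0],"turn":[0,0,0],"gripper":1}]'; python3 st.py .15 3
```

```text
time: 9.65
position: [487.8, -65.2, 201.8]
eef_rot: [-0.036, 1.568, 0.08]
ft_force: [-2.6, 10.9, 6.0]
opening: 22.8
t9.65 q=-0.411 r=60.3 along=0.3  f_tan=-7.73 f_rad=9.95 f_ax=-1.88 turn_err [ 0.2  0.2 -1.6] open22.8
  row [-2.9 -8.5 -0.3]
  row [-1.7 -8.8  0. ]
  row [-0.3 -9.  -0. ]
```

```bash
python3 -m jog '[{"slide":[0,-9,0],"turn":[0,0,0],"gripper":1},{"slide":[1,-9,0],"turn":[0,0,0],"gripper":1}]'; python3 st.py .15 3
```

```text
time: 9.85
position: [488.5, -75.6, 205.1]
eef_rot: [-0.026, 1.57, 0.095]
ft_force: [-5.3, 9.7, 11.3]
opening: 22.6
t9.85 q=-0.231 r=60.1 along=0.2  f_tan=-7.22 f_rad=13.35 f_ax=-4.62 turn_err [ 0.4  0.  -2.5] open22.6
  row [-1.6 -8.9 -0.3]
  row [-0.1 -9.   0. ]
  row [ 1.3 -8.9  0. ]
```

```bash
python3 -m jog '[{"slide":[-1,-9,0],"turn":[0.5,0,-1.5],"gripper":1},{"slide":[0.5,-9,0],"turn":[0,0,-1],"gripper":1}]'; python3 st.py .15 3
```

```text
time: 10.05
position: [489.4, -89.7, 206.8]
eef_rot: [-0.048, 1.57, 0.06]
ft_force: [2.1, 6.7, -6.9]
opening: 23.2
t10.05 q=0.007 r=60.3 along=0.1  f_tan=-6.46 f_rad=-6.90 f_ax=2.55 turn_err [-0.   0.  -0.4] open23.2
  row [ 1.  -9.  -0.1]
  row [ 2.1 -8.8 -0. ]
  row [ 3.3 -8.3 -0. ]
```

```bash
python3 -m jog '[{"slide":[1,-9,0],"turn":[0,0,-1],"gripper":1},{"slide":[2.5,-9,0],"turn":[0,0,-0.5],"gripper":1}]'; python3 st.py .15 3
```

```text
time: 10.25
position: [490.2, -103.4, 205.0]
eef_rot: [-0.065, 1.57, 0.048]
ft_force: [-0.3, 5.4, -1.5]
opening: 22.7
t10.25 q=0.237 r=60.2 along=0.1  f_tan=-4.86 f_rad=-2.71 f_ax=0.11 turn_err [ 0.1 -0.   0.6] open22.7
  row [ 3.1 -8.5 -0.1]
  row [ 4. -8.  0.]
  row [ 5.2 -7.4 -0. ]
```

```bash
python3 -m jog '[{"slide":[3,-8.5,0],"turn":[0,0,0],"gripper":1},{"slide":[4,-8,0],"turn":[0,0,0],"gripper":1}]'; python3 st.py .15 3
```

```text
time: 10.45
position: [491.1, -116.1, 200.3]
eef_rot: [-0.06, 1.571, 0.056]
ft_force: [-0.3, 4.9, -1.3]
opening: 23.2
t10.45 q=0.463 r=60.2 along=-0.0  f_tan=-3.79 f_rad=-3.30 f_ax=0.04 turn_err [ 0.2 -0.1  0.2] open23.2
  row [ 4.8 -7.6 -0. ]
  row [ 5.7 -6.9  0. ]
  row [ 6.7 -6.   0. ]
```

```bash
cat > ana.py <<'E'
import json,numpy as np
from scipy.optimize import least_squares
L=[json.loads(l) for l in open("log.jsonl")]; L=[l for l in L if l["step"]!=0 and l["t"]>5.5 and np.linalg.norm(l["dq"])>.03]
P=np.array([l["p"] for l in L]);F=np.array([l["f"] for l in L]);S=np.sign([l["step"] for l in L])
w=.07;ey=np.array([-np.sin(w),np.cos(w),0]);a=P@ey;z=P[:,2]
c=least_squares(lambda t:np.hypot(a-t[0],z-t[1])-t[2],[-120,146,60],loss="soft_l1").x
print("centre",c.round(2),"resid",np.std(np.hypot(a-c[0],z-c[1])-c[2]).round(2), "y at 489.2", (c[0]+489.2*np.sin(w))/np.cos(w))
q=np.arctan2(-(a-c[0]),z-c[1]); ft=-(np.cos(q)*(F@ey)+np.sin(q)*F[:,2])
fr=-np.sin(q)*(F@ey)+np.cos(q)*F[:,2]
def rep(m,nm):
    # resist = -ft = S*fr0 + A sin(q+phi)   weight at angle q+phi: rising => clockwise + beyond 180 ... 
    M=np.c_[S[m],np.cos(q[m]),np.sin(q[m])]; M=np.c_[M,S[m]*np.abs(fr[m])] 
    for MM in (M[:,:3],M):
        x,*_=np.linalg.lstsq(MM,-ft[m],rcond=None); r=-ft[m]-MM@x
        cov=np.linalg.inv(MM.T@MM)*r.var(); A=np.hypot(x[1],x[2])
        # gravity resist torque cw ∝ -sin(theta), theta=q+b measured cw from top: -A(sin q cos b+cos q sin b)
        b=np.arctan2(-x[1],-x[2]); print(nm,len(r),"fric",x[0].round(2),"A",A.round(2),"b",b.round(3),"+-",(np.sqrt(cov[1,1])/A).round(3),"resid",r.std().round(2),"q_heavy_down",((np.pi-b+np.pi)%(2*np.pi)-np.pi).round(3), x[3:].round(3))
rep(S>0,"cw")
if (S<0).any(): rep(S<0,"ccw"); rep(S!=0,"both")
E
python3 ana.py
```

```text
centre [-123.03  146.72   60.  ] resid 0.17 y at 489.2 -89.03592196509187
cw 25 fric 5.55 A 3.87 b -0.16 +- 0.028 resid 0.41 q_heavy_down -2.982 []
cw 25 fric 5.48 A 3.89 b -0.164 +- 0.029 resid 0.41 q_heavy_down -2.978 [0.011]
```

```bash
echo '{"x":489.2,"y":-89.0,"z":146.7,"yaw":0.07}'>cfg.json; python3 -m jog '[{"slide":[-4,8,0],"turn":[0,0,0],"gripper":1},{"slide":[-3,9,0],"turn":[0,0,0],"gripper":1}]'; python3 st.py -.15 3
```

```text
time: 10.65
position: [490.1, -101.1, 205.8]
eef_rot: [-0.058, 1.57, 0.051]
ft_force: [8.2, -2.1, -19.7]
opening: 22.5
t10.65 q=0.201 r=60.4 along=0.0  f_tan=6.54 f_rad=-18.75 f_ax=8.00 turn_err [-0.1  0.   0.3] open22.5
  row [-0.8  9.  -0. ]
  row [ 0.2  9.  -0. ]
  row [1.6 8.9 0. ]
```

```bash
python3 -m jog '[{"slide":[-2,9,0],"turn":[0,0,0],"gripper":1},{"slide":[-1,9,0],"turn":[0,0,0],"gripper":1}]'; python3 st.py -.15 3
```

```text
time: 10.85
position: [489.2, -86.3, 207.0]
eef_rot: [-0.061, 1.568, 0.044]
ft_force: [7.8, -4.9, -19.0]
opening: 22.9
t10.85 q=-0.044 r=60.4 along=0.1  f_tan=4.63 f_rad=-19.18 f_ax=7.46 turn_err [-0.2  0.1  0.6] open22.9
  row [ 1.3  8.9 -0.2]
  row [ 2.4  8.7 -0. ]
  row [3.7 8.2 0. ]
```

```bash
python3 -m jog '[{"slide":[0,9,0],"turn":[0,0,0],"gripper":1},{"slide":[1.5,9,0],"turn":[0,0,0],"gripper":1}]'; python3 st.py -.15 3
```

```text
time: 11.05
position: [488.4, -74.2, 204.9]
eef_rot: [-0.065, 1.566, 0.034]
ft_force: [3.8, -5.8, -6.6]
opening: 23.0
t11.05 q=-0.249 r=60.0 along=0.3  f_tan=4.28 f_rad=-7.89 f_ax=3.35 turn_err [-0.4  0.2  1.1] open23.0
  row [ 2.7  8.6 -0.3]
  row [4.1 8.  0. ]
  row [ 5.3  7.3 -0. ]
```

```bash
python3 -m jog '[{"slide":[3,8.5,0],"turn":[0,0,0.5],"gripper":1},{"slide":[4.5,8,0],"turn":[0,0,0.5],"gripper":1}]'; python3 st.py -.15 3
```

```text
time: 11.25
position: [487.6, -61.3, 199.7]
eef_rot: [-0.052, 1.565, 0.043]
ft_force: [-1.6, -1.0, 5.9]
opening: 22.8
t11.25 q=-0.482 r=59.8 along=0.4  f_tan=3.56 f_rad=4.84 f_ax=-1.64 turn_err [-0.5  0.3  0.3] open22.8
  row [ 4.5  7.7 -0.5]
  row [ 5.8  6.8 -0. ]
  row [6.8 5.9 0. ]
```

```bash
python3 -m jog '[{"slide":[5,7.5,0],"turn":[0,0,0.5],"gripper":1},{"slide":[6,6.5,0],"turn":[0,0,0],"gripper":1}]'; python3 st.py -.15 3
```

```text
time: 11.45
position: [486.8, -48.0, 190.5]
eef_rot: [-0.044, 1.565, 0.049]
ft_force: [-1.3, -1.8, 1.3]
opening: 22.7
t11.45 q=-0.752 r=60.0 along=0.5  f_tan=2.16 f_rad=-0.17 f_ax=-1.40 turn_err [-0.6  0.3 -0.2] open22.7
  row [ 6.7  6.  -0.6]
  row [ 7.5  5.  -0. ]
  row [8.1 3.9 0. ]
```

```bash
python3 -m jog '[{"slide":[7,5.5,0],"turn":[0,0,0],"gripper":1},{"slide":[8,4,0],"turn":[0,0,0],"gripper":1}]'; python3 st.py -.15 3
```

```text
time: 11.65
position: [486.1, -36.4, 175.3]
eef_rot: [-0.043, 1.564, 0.052]
ft_force: [-1.3, 0.4, 2.5]
opening: 22.8
t11.65 q=-1.073 r=60.0 along=0.6  f_tan=1.96 f_rad=1.58 f_ax=-1.29 turn_err [-0.6  0.3 -0.3] open22.8
  row [ 8.2  3.7 -0.7]
  row [ 8.7  2.4 -0. ]
  row [ 8.9  1.1 -0. ]
```

```bash
python3 -m jog '[{"slide":[8.5,3,0],"turn":[0,0,0],"gripper":1},{"slide":[9,1,0],"turn":[0,0,0],"gripper":1}]'; python3 st.py -.15 3
```

```text
time: 11.85
position: [485.6, -29.8, 156.1]
eef_rot: [-0.043, 1.565, 0.055]
ft_force: [-0.7, 2.9, 1.6]
opening: 22.8
t11.85 q=-1.413 r=60.0 along=0.6  f_tan=1.08 f_rad=3.12 f_ax=-0.51 turn_err [-0.4  0.3 -0.4] open22.8
  row [ 9.   0.7 -0.6]
  row [ 9.  -0.6  0. ]
  row [ 8.8 -1.9  0. ]
```

```bash
python3 -m jog '[{"slide":[9,0.5,0],"turn":[0,0,0],"gripper":1},{"slide":[9,-1,0],"turn":[0,0,0],"gripper":1}]'; python3 st.py -.15 3
```

```text
time: 12.05
position: [485.7, -30.0, 136.0]
eef_rot: [-0.045, 1.565, 0.055]
ft_force: [-0.2, -0.4, 2.8]
opening: 22.8
t12.05 q=-1.751 r=60.1 along=0.6  f_tan=2.72 f_rad=-0.83 f_ax=-0.27 turn_err [-0.4  0.3 -0.4] open22.8
  row [ 8.7 -2.4 -0.6]
  row [ 8.3 -3.5  0. ]
  row [ 7.6 -4.7 -0. ]
```

```bash
python3 -m jog '[{"slide":[9,-2,0],"turn":[0,0,0],"gripper":1},{"slide":[8,-3.5,0],"turn":[0,0,0],"gripper":1}]'; python3 st.py -.15 3
```

```text
time: 12.25
position: [486.1, -36.8, 117.1]
eef_rot: [-0.045, 1.566, 0.053]
ft_force: [-1.6, -1.7, 4.9]
opening: 22.9
t12.25 q=-2.087 r=60.1 along=0.6  f_tan=3.50 f_rad=-3.86 f_ax=-1.76 turn_err [-0.4  0.3 -0.3] open22.9
  row [ 7.4 -5.1 -0.6]
  row [ 6.6 -6.1 -0. ]
  row [ 5.7 -7.   0. ]
```

```bash
python3 -m jog '[{"slide":[7.5,-5,0],"turn":[0,0,0],"gripper":1},{"slide":[6.5,-6,0],"turn":[0,0,0],"gripper":1}]'; python3 st.py -.15 3
```

```text
time: 12.45
position: [486.9, -49.1, 101.7]
eef_rot: [-0.045, 1.566, 0.053]
ft_force: [-1.8, -2.1, 7.0]
opening: 23.0
t12.45 q=-2.415 r=60.2 along=0.5  f_tan=3.20 f_rad=-6.57 f_ax=-1.99 turn_err [-0.4  0.2 -0.3] open23.0
  row [ 5.3 -7.3 -0.5]
  row [ 4.3 -7.9 -0. ]
  row [ 3.1 -8.4 -0. ]
```

```bash
python3 -m jog '[{"slide":[5.5,-7,0],"turn":[0,0,0],"gripper":1},{"slide":[4.5,-8,0],"turn":[0,0,0],"gripper":1}]'; python3 st.py -.15 3
```

```text
time: 12.65
position: [488.0, -65.5, 91.2]
eef_rot: [-0.045, 1.566, 0.052]
ft_force: [-3.1, -0.3, 12.8]
opening: 23.1
t12.65 q=-2.740 r=60.3 along=0.5  f_tan=4.91 f_rad=-11.84 f_ax=-3.14 turn_err [-0.5  0.2 -0.3] open23.1
  row [ 2.6 -8.6 -0.4]
  row [ 1.6 -8.9 -0. ]
  row [ 0.2 -9.   0. ]
```

```bash
python3 ana.py
```

```text
centre [-123.02  146.71   60.04] resid 0.18 y at 489.2 -89.0215347226942
cw 25 fric 5.55 A 3.87 b -0.16 +- 0.028 resid 0.41 q_heavy_down -2.982 []
cw 25 fric 5.48 A 3.88 b -0.164 +- 0.029 resid 0.41 q_heavy_down -2.978 [0.011]
ccw 11 fric 6.0 A 4.27 b -0.184 +- 0.055 resid 0.47 q_heavy_down -2.957 []
ccw 11 fric 6.56 A 4.84 b -0.178 +- 0.056 resid 0.47 q_heavy_down -2.963 [-0.032]
both 36 fric 5.6 A 3.83 b -0.159 +- 0.025 resid 0.44 q_heavy_down -2.983 []
both 36 fric 5.52 A 3.83 b -0.165 +- 0.026 resid 0.44 q_heavy_down -2.976 [0.013]
```

```bash
python3 -m jog '[{"slide":[2,-9,0],"turn":[0,0,0],"gripper":1},{"slide":[0.5,-5,0],"turn":[0,0,0],"gripper":1},{"slide":[0,0,0],"turn":[0,0,0],"gripper":1},{"slide":[0,0,0],"turn":[0,0,0],"gripper":1}]'; python3 st.py 0 1
```

```text
time: 13.05
position: [488.8, -79.1, 87.4]
eef_rot: [-0.041, 1.567, 0.054]
ft_force: [-1.9, 2.4, 3.2]
opening: 23.1
t13.05 q=-2.976 r=60.1 along=0.3  f_tan=3.07 f_rad=-2.76 f_ax=-1.71 turn_err [-0.5  0.2 -0.5] open23.1
  row [-0.1 -0.  -0.3]
```

```bash
python3 -m jog '[{"slide":[0,0,0],"turn":[0,0,0],"gripper":1},{"slide":[0,0,0],"turn":[0,0,0],"gripper":1},{"slide":[0,0,0],"turn":[0,0,0],"gripper":1},{"slide":[0,0,0],"turn":[0,0,0],"gripper":1}]'; python3 st.py 0 1; python3 - <<'E'
from h import *
im,d=env.read_camera("side"); a=cv2.resize(im[150:350,180:380],None,fx=2,fy=2)
im,d=env.read_camera("top"); b=cv2.resize(im[120:320,160:360],None,fx=2,fy=2)
cv2.imwrite("pics/end.png",np.hstack([a,b]))
for n in ["ring_pack_0_mid","butter_bar_0_mid","tea_tin_mid","honey_jar_b_mid"]:
    for r in env.regions_of("top",n)[:2]:
        P=pts("top",d,r["pixels"]);print(n,r["p"],r["box"],np.median(P,0).round(0))
s=env.observe();print(s["dq"].round(4))
E
```

```text
time: 13.45
position: [488.8, -79.1, 87.5]
eef_rot: [-0.043, 1.567, 0.055]
ft_force: [-0.5, 1.6, 2.2]
opening: 23.0
t13.45 q=-2.975 r=60.1 along=0.3  f_tan=1.97 f_rad=-1.85 f_ax=-0.40 turn_err [-0.5  0.2 -0.4] open23.0
  row [-0.1 -0.  -0.3]
ring_pack_0_mid 0.84 [224.4, 241.4, 260.0, 275.1] [428.  67.  17.]
butter_bar_0_mid 0.64 [339.7, 246.1, 365.8, 280.8] [ 438. -278.   16.]
tea_tin_mid 0.58 [212.9, 171.4, 236.3, 189.5] [640. 144.  68.]
honey_jar_b_mid 0.89 [168.7, 164.8, 194.4, 190.8] [623. 267.  95.]
[-0.      0.0001  0.     -0.001  -0.0007 -0.0001  0.0008]
```

View pics/end.png

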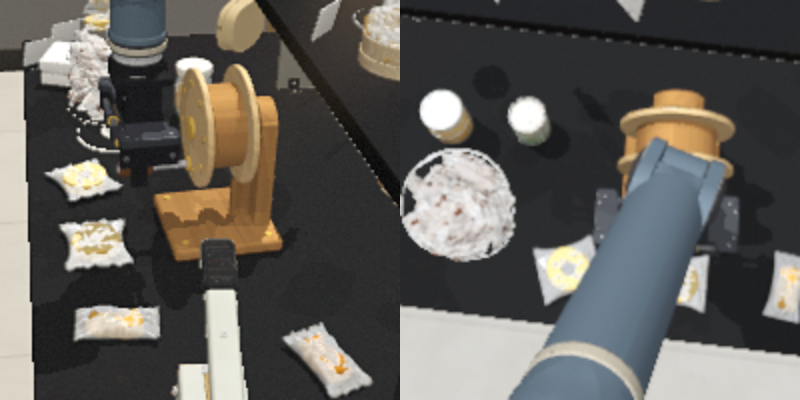

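```bash
python3 -c "
from cell import env
print(env.finish_job())"
```

```text
the job is handed in; nothing more can be done
None
```

I found the drum's heavy side and brought it straight down. I handed the job in at about 13.6 s with the arm still gripping the crank handle and holding the drum still.

- **Feeling for the weight:** I wound the drum once right round clockwise and a little past, then back about half a turn, noting the force at the handle as I went. The fitted friction was 5.6 N and the weight effect 3.8 N, both in the range you gave. The clockwise readings put the heavy side down at q = -2.98, with an uncertainty of about 0.03 rad. The half turn back gave -2.96, less certain at about 0.055 rad.
- **Final position:** the handle is held at q ≈ -2.975 within the turn, nearly straight below the axle. Joint speeds were practically zero, and the remaining force along the handle's path was about 2 N. The fingers were 23 mm apart on the grip.
- **Bystanders:** the tin, the jar, one pastry bar and the ring pack the network found came out in the same places in the top camera's before and after detections. That ring pack's midpoint reading shifted about 11 mm, but its outline did not move, so I put that down to how the picture was segmented. For the other ring pack and bar I have only the final pictures; nothing in them looks disturbed.
- **Disagreement during the work:** while I was lining up the grasp, the arm drifted up to 16 mm from its commanded position. I corrected this before closing the fingers.

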